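Put a glued lino block under the bench press

ROBOT

A 7-joint arm with a two-finger parallel gripper is mounted at the origin on the work surface; the furniture and walls round the work are solid. World frame = base frame: x ahead of the robot, y to its left, z up, the work surface at z = 0. Lengths are in m, angles in rad, forces in N, time in s.
With the tool pointing down it reaches from about 0.425 to 0.925 m from the base axis. Payload 6.8 kg.
Tool frame: the origin (TCP) lies on the front face of the gripper's body, between the roots of the fingers; the fingertips stand 73 mm ahead of it and the grasp point (between the pads) lies 54 mm ahead of it (env.nose_length is the distance from the TCP to the fingertips, in m); z points along the fingers, y is the direction in which the jaws open and shut (so a half turn about z gives the same grasp; the last joint's range is limited). The gripper opens to 85 mm and grips with 20 to 120 N. Pads are 22 mm wide; open, the fingers measure 114 mm over their backs; the gripper's body (76 mm by 85 mm) begins 54 mm behind the grasp point. The pads swing forward as they close: fully open they stand 13 mm farther back than shut.
Start: joints at [-1.214, 0.477, 0.022, 1.555, -0.011, 1.109, -0.083], TCP at [0.303, 0.603, 0.304] pointing down, gripper open.
Joint ranges: [-2.96, 2.96], [-0.34, 2.1], [-1.41, 1.46], [0.24, 2.44], [-1.37, 4.51], [0.17, 1.92], [-2.96, 2.96]. Speed limits (rad/s): [2.39, 2.39, 3.14, 3.14, 3.14, 3.14, 3.14].

INTERFACE

Orientations are given as a unit quaternion [w, x, y, z].
In Python, from cell import env, kin, camera, calibration, job gives the robot as it stands. The module is installed in compiled form; this text tells all that it offers. Calls block until the motion is done:
- env.reach(position, orientation): joint-space move of the TCP to a pose.
- env.movel(position, velocity=0.15, rot=None, stop_force=None): straight line of the TCP; rot=None keeps the orientation; velocity is the mean speed in m/s. With stop_force (N) it stops when the force on the tool has changed by that much, and returns True; else False.
- env.goto_joints(angles): joint-space move.
- env.grip(opening, f_grip=None): finger opening in m; f_grip is the grip in N (None keeps the last); returns when the fingers have stopped.
- env.dwell(seconds).
- kin.inverse_kinematics(position, orientation): joint angles nearest the present ones, or None.
- env.get_state(): the state.
- camera(name): name is "scene" or "top" or "wrist"; returns (picture, depth): 420x560x3 uint8, blue, green, red; 420x560 float32, m along the optical axis (not along the pixel's ray), 0 where there is no reading.
- calibration(name): a dict with "fx", "fy", "cx", "cy" (pixels), "rvec" (rotation vector, rad) and "tvec" (3), from world to camera coordinates, as OpenCV has them. Camera axes: x right, y down, z forward; pixel columns grow to the right and rows downward; lengths in m; the calibration is good to about 2 mm. A picture is of the moment at which its call begins: read the wrist's pose just before it. calibration takes no time and is no camera call; for the wrist camera it gives the pose at the moment of the call.
A pose or a line that the arm cannot do raises env.PlanningError and nothing moves.
- job.job_done(): hands the job in, once; it reports no verdict.
The state is a dict: "time": time; "qpos": joint angles; "joint_velocities": joint speeds; "joint_torque": joint torques, N m; "tcp_pos": TCP position; "orientation": TCP orientation; "force": force on the tool from outside, world axes, zero at the start; "torque": the same for the moment, N m; "opening": finger opening in m.
Only numpy, scipy, OpenCV 4.12 (cv2) and the standard library are available. Lean on these libraries where they do the work, as an engineer would, in place of code of your own. Each camera call takes 0.05 s, during which the arm holds its last target.

TASK

The lino has just been glued onto the short block, so put it under the bench press: lay it lino side up on the press's pulled-out bed, snug against the three register pins, and push the gate in by its handle until it is fully home and the spring catch has clicked behind it. Then crack the release valve open about an eighth of a turn counter-clockwise, never more than a quarter turn, so that the platen sinks slowly, and when its weight rests on the block turn the valve fully shut again and let go. Leave the long block and the other things on the table where they are.

Things in the scene. Friction and masses are not known exactly. Their poses are not given: they have to be found in the camera images.
- block_center (a point): Centre (12 mm above the underside) of the loose short lino block: plywood with a grey lino top cut with a leaf spray, 84 mm long (x), 56 wide (y), 24 high (z, lino up), about 0.11 kg. Starts lino up on the table at the left, length across the robot's view (within 0.4 rad of world y); it and the long block may change places. Either way round fits the press.
- block: The same short block; origin at the centre of its underside, axes as above.
- long_block: The other lino block, to be left alone: same width and height, but 140 mm long (x) and with smooth uncut lino; origin at the centre of its underside.
- press: Bench press, fixed. Origin on the table under the platen's centre; x points away from the robot, the way the gate closes, y left, z up; turned up to 0.18 rad. Steel base on a board, x -203 to 81, y +-129 mm, 34 high; two side frames carry a crosshead (x +-45, y +-88, z 145 to 175) with a ram cylinder on top (46 mm thick, to z 260) and a pump lever at the left (to z 236).
- gate (a joint): Travel (m) of the sliding gate along the press's x: 0 = right out towards the robot, 0.125 = end stop; starts 0 to 0.015. Stays where left; slides at about 4 N, rising to about 15 N over the last 30 mm (catch, then sprung buffers). The catch drops in within the last 2 mm and then holds it at about 0.1235; until then it is not held.
- gate_handle (a point): Centre of the gate's black handle: round bar 12 mm thick, 96 mm long along the press's y, 84 mm above the table, moving with the gate. It stands 28 mm on the robot's side of the gate plate (168 mm wide, 44 to 104 mm above the table), on two stand-offs 36 mm either side of its centre; its robot side is free.
- bed_seat (a point): Where the block's underside centre belongs on the gate's flat bed (112 x 132 mm, top 52 mm above the table), length along x; axes as the press's; moves with the gate. Brass pins (8 mm thick, 10 high, tips tapered) at (46, 0), (-30, 32), (30, 32) mm from here touch its far end and left side; its other sides are free. The gate plate's inner face is 56 mm nearer the robot, top 52 mm above the bed.
- catch (a joint): Swing (rad) of the spring catch, a steel hook outside the press's left side frame, near the gate: 0 = at rest; the gate's striker pin presses it aside to about 0.12 in passing, and it snaps back to 0 behind the pin. Works by itself.
- valve (a joint): Angle (rad) of the release valve: 0 = closed (stop) at the start, grows counter-clockwise seen from above. Takes up to about 0.5 N m and stays where left. From about 0.4 rad the platen sinks slowly, at about 10 to 16 mm/s, and once well on its way it goes down to the block; beyond a quarter turn (1.57 rad) nothing checks it and it drops.
- valve_grip (a point): Centre of the release valve's steel T-bar on its upright axis, 235 mm above the table on the right end of the crosshead, at (-15, -62) mm from the press origin. Bar 56 mm long (this point's y, which is the press's y when closed), 11 mm thick (x), 24 high (223 to 247 above the table); 18 mm free below it. The ram cylinder's axis is 62 mm to its left and 15 mm farther away.
- platen (a joint): How far (m) the press's steel platen (96 x 84 mm) has sunk: 0 = raised, underside 98 mm above the table; about 0.022 = resting on a block lying flat on the bed; 0.036 = lower stop with nothing under it. About 2.5 kg, which stays on the block whether the valve is open or closed.
- glue_stick: Bystander, to be left alone: glue stick standing upright, 26 mm thick, 87 high.
- gouge: Bystander, to be left alone: lino gouge, 112 mm long, lying.
- eraser: Bystander, to be left alone: eraser, 43 mm long.
Mind the look-alikes: they are no part of the job. What is shaped like the block but blue or green is not meant.

How it is judged:
On the way, in this order (a step that is already met when the one before it is completed fails the run):
1. The short block lies lino side up on the pulled-out bed against the register pins, let go, with the platen still raised (x of block_center in the frame of bed_seat between -0.008 and 0.003 m and y of block_center in the frame of bed_seat between -0.008 and 0.003 m and z of block_center in the frame of bed_seat between 0.009 and 0.015 m and angle between the x axis of block_center and the x axis of bed_seat, either way round below 0.09 rad and angle between block_center's own z axis and vertical below 0.06 rad and value of joint platen below 0.003 m and value of joint gate below 0.09 m and contact force between the fingers and block below 0.5 N), for 0.2 s.
2. The gate is home and the catch has sprung back behind it, with the platen still raised (value of joint gate above 0.121 m and value of joint catch below 0.04 rad and value of joint platen below 0.003 m and x of block_center in the frame of bed_seat between -0.008 and 0.003 m and y of block_center in the frame of bed_seat between -0.008 and 0.003 m and z of block_center in the frame of bed_seat between 0.009 and 0.015 m and angle between the x axis of block_center and the x axis of bed_seat, either way round below 0.09 rad and angle between block_center's own z axis and vertical below 0.06 rad), for 0.2 s.
3. The valve has been cracked open and the platen has sunk to rest on the block (value of joint platen between 0.0195 and 0.0245 m and contact force between platen and block above 12 N and value of joint gate above 0.121 m and value of joint catch below 0.04 rad and velocity of joint platen below 0.002 m/s), for 0.2 s.
4. The valve is shut again (value of joint valve below 0.12 rad and value of joint platen between 0.0195 and 0.0245 m and contact force between platen and block above 12 N and value of joint gate above 0.121 m and value of joint catch below 0.04 rad), for 0.2 s.
At the end, for the whole second after the job is handed in: Block flat on the bed, lino up, within 8 mm and 5 degrees of its place at the pins; gate over 121 mm in and held by the catch (within 0.04 rad of rest); platen resting on the block (over 12 N); valve within 0.12 rad of closed; all at rest (all of step 4 and x of block_center in the frame of bed_seat between -0.008 and 0.003 m and y of block_center in the frame of bed_seat between -0.008 and 0.003 m and z of block_center in the frame of bed_seat between 0.009 and 0.015 m and angle between the x axis of block_center and the x axis of bed_seat, either way round below 0.09 rad and angle between block_center's own z axis and vertical below 0.06 rad and velocity of joint platen below 0.002 m/s and linear speed of block below 0.01 m/s); the robot touches nothing.
It fails at once if The platen drops (sinks faster than 100 mm/s) (velocity of joint platen above 0.1 m/s).
It fails at once if The platen starts down before the gate is caught (value of joint platen above 0.005 m and value of joint gate below 0.117 m).
It fails at once if The long block or another bystander is moved by more than 25 mm (distance of any of long_block, glue_stick, gouge, eraser from where it was at the start of the episode above 0.025 m).
It fails at once if The block is tipped over (angle between block_center's own z axis and vertical above 0.8 rad).
It fails at once if The valve is opened more than a quarter turn (over 1.65 rad) (value of joint valve above 1.65 rad).
It also fails if it takes over 61 s, if anything falls off the work surface, if the arm or the gripper's body presses on something with over 40 N, if the wrist force passes 120 N, or if a joint passes its speed limit or range.

## Working session

There is one attempt and no reset: what is moved stays moved. The work goes in short steps, each a Python script; the robot and the scene stay as the last script left them, time stands still between calls to the robot, and variables do not carry over. Pictures are saved under pics/ and viewed, and the job is handed in when it is done.

```bash
mkdir -p pics; python3 - <<'E'
from cell import env, camera, calibration
import cv2, numpy as np
for n in ["scene","top","wrist"]:
    c=calibration(n); p,d=camera(n)
    cv2.imwrite(f"pics/{n}0.png",p); np.save(f"pics/{n}0.npy",d)
    print(n,{k:np.round(v,3).tolist() for k,v in c.items()})
s=env.get_state(); print(s["time"],s["tcp_pos"],s["orientation"],s["opening"],env.nose_length)
E
```

```text
scene {'fx': 406.947, 'fy': 406.947, 'cx': 275.56, 'cy': 206.176, 'rvec': [2.153, -0.715, 0.318], 'tvec': [-0.348, 0.381, 0.899]}
top {'fx': 380.573, 'fy': 380.573, 'cx': 279.673, 'cy': 208.821, 'rvec': [2.131, -2.158, 0.175], 'tvec': [0.106, 0.511, 1.127]}
wrist {'fx': 314.318, 'fy': 314.318, 'cx': 279.639, 'cy': 208.853, 'rvec': [-2.428, -1.499, -0.245], 'tvec': [-0.675, -0.042, 0.381]}
0.15 [0.302408   0.60308736 0.30312471] [-1.15428898e-04  2.30304520e-01  9.73118348e-01 -7.04168771e-04] 0.08522158248628312 0.0726
```

View pics/scene0.png

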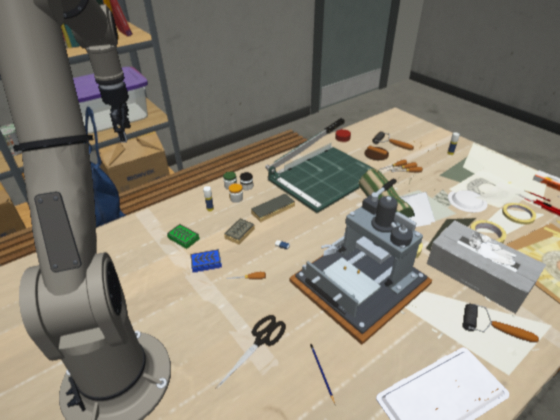

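View pics/top0.png

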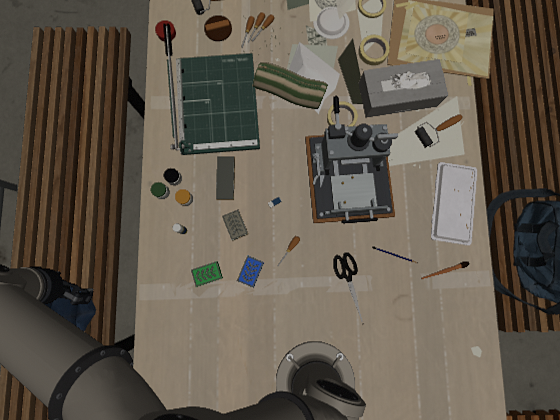

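View pics/wrist0.png

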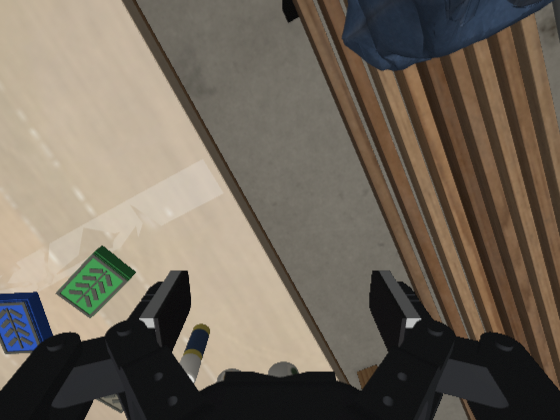

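Candidates in the top view: the grey leaf-cut short block (235,224), long grey block (226,177), green (206,273) and blue (251,271) look-alikes. I choose the one at (235,224) and check it in a crop.

```bash
cat > h.py <<'E'
import cv2, numpy as np
from cell import env, kin, camera, calibration, job
def T(c):
    R=cv2.Rodrigues(np.array(c["rvec"],float))[0]; return R,np.array(c["tvec"],float).ravel()
def ray(c,u,v,z):
    R,t=T(c); o=-R.T@t; d=R.T@np.array([(u-c["cx"])/c["fx"],(v-c["cy"])/c["fy"],1]); return o+d*(z-o[2])/d[2]
def dep(c,u,v,D):
    R,t=T(c); z=D[int(round(v)),int(round(u))]; return R.T@(np.array([(u-c["cx"])/c["fx"],(v-c["cy"])/c["fy"],1])*z-t)
def proj(c,p):
    R,t=T(c); q=R@np.asarray(p)+t; return q[0]/q[2]*c["fx"]+c["cx"],q[1]/q[2]*c["fy"]+c["cy"]
def crop(img,x0,y0,x1,y1,k,name):
    cv2.imwrite(name,cv2.resize(img[y0:y1,x0:x1],None,fx=k,fy=k,interpolation=cv2.INTER_CUBIC))
E
python3 - <<'E'
from h import *
p=cv2.imread("pics/top0.png")
crop(p,180,140,300,300,5,"pics/c1.png".replace("c1","c1")) if False else crop(p,190,145,290,245,6,"pics/c1.png")
crop(p,295,90,405,230,5,"pics/c2.png") if False else crop(p,295,110,405,230,5,"pics/c2.png")
c=calibration("top"); D=np.load("pics/top0.npy")
for u,v in [(235,224),(226,177),(350,190),(315,375)]: print(dep(c,u,v,D))
E
```

```text
[0.46956697 0.2380902  0.02114477]
[0.61787227 0.26656757 0.0253393 ]
[ 0.56607189 -0.11610924  0.05233854]
[0.07512569 0.02075259 0.21590073]
```

View pics/c1.png

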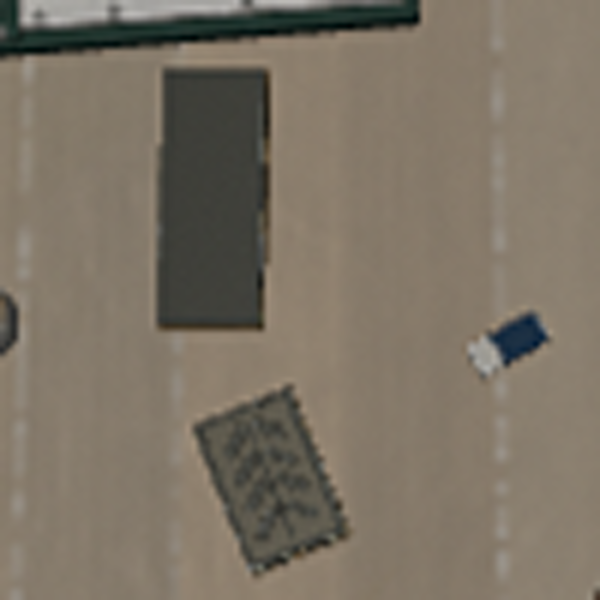

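View pics/c2.png

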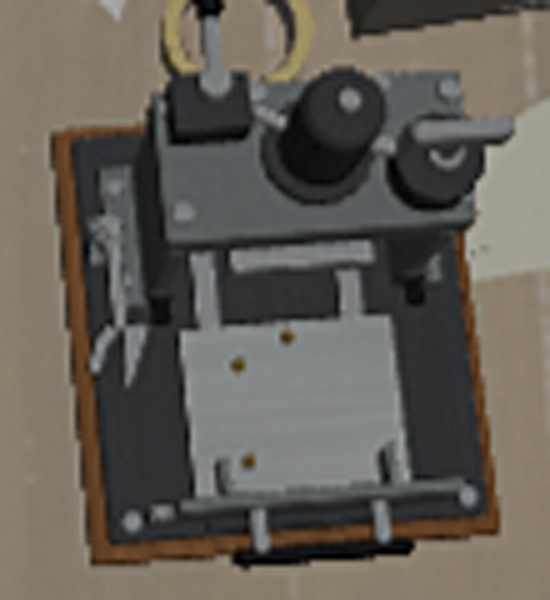

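Crop confirms it: leaf-cut grey block at top-view ≈(235,225), and the smooth one at (226,178) is the long block. Pins are at about (352.4,177.4), (342.6,182.8), (344.6,202.4). The block's length is nearer world x than y, which disagrees with the text, so I'll trust measurement.

```bash
python3 - <<'E'
from h import *
from scipy.spatial.transform import Rotation as Ro
c=calibration("top")
P=np.array([ray(c,190+a/6,145+b/6,0.024)[:2] for a,b in [(193,427),(292,387),(350,533),(257,573)]])
print("block corners",P.round(4).tolist(),"c",P.mean(0),[np.linalg.norm(P[i]-P[(i+1)%4]).round(4) for i in range(4)])
d=(P[0]+P[1]-P[2]-P[3]);print("len dir ang from x",np.arctan2(d[1],d[0]))
a=np.array([[46,0],[-30,32],[30,32]])/1000
Q=np.array([ray(c,295+x/5,110+y/5,0.062)[:2] for x,y in [(287,337),(248,462),(238,364)]])
print(Q.round(4).tolist(), [np.linalg.norm(Q[i]-Q[(i+1)%3]).round(4) for i in range(3)],[np.linalg.norm(a[i]-a[(i+1)%3]).round(4) for i in range(3)])
A=a-a.mean(0);B=Q-Q.mean(0);th=np.arctan2((A[:,0]*B[:,1]-A[:,1]*B[:,0]).sum(),(A*B).sum())
R=np.array([[np.cos(th),-np.sin(th)],[np.sin(th),np.cos(th)]]);print("press th",th,"seat",Q.mean(0)-R@a.mean(0))
# wrist camera in tool
w=calibration("wrist");Rw,t=T(w);s=env.get_state();q=s["orientation"];Rt=Ro.from_quat([q[1],q[2],q[3],q[0]]).as_matrix()
print("cam in tool",Rt.T@(-Rw.T@t-s["tcp_pos"]),"axes",(Rt.T@Rw.T).round(2).tolist()); print(Rt.round(2).tolist())
E
```

```text
block corners [[0.4941, 0.2775], [0.5143, 0.2266], [0.4383, 0.1967], [0.4185, 0.2442]] c [0.46631217 0.23626311] [np.float64(0.0548), np.float64(0.0817), np.float64(0.0514), np.float64(0.0827)]
len dir ang from x 0.39545895763351036
[[0.6032, -0.1232], [0.5262, -0.0963], [0.5867, -0.0926]] [np.float64(0.0815), np.float64(0.0606), np.float64(0.0347)] [np.float64(0.0825), np.float64(0.06), np.float64(0.0358)]
press th 0.058723059118655704 seat [ 0.55794128 -0.12621325]
cam in tool [ 0.0824678   0.00056834 -0.07031066] axes [[-0.0, -0.95, -0.32], [1.0, -0.0, 0.0], [-0.0, -0.32, 0.95]]
[[-0.89, 0.45, -0.0], [0.45, 0.89, -0.0], [-0.0, -0.0, -1.0]]
```

```bash
cat >> h.py <<'E'
from scipy.spatial.transform import Rotation as Ro
def quat(psi):
    c,s=np.cos(psi),np.sin(psi)
    q=Ro.from_matrix(np.array([[-c,-s,0],[-s,c,0],[0,0,-1.]])).as_quat(); return np.array([q[3],q[0],q[1],q[2]])
def st(msg=""):
    s=env.get_state(); print(msg,"t",round(s["time"],2),"tcp",np.round(s["tcp_pos"],4),"F",np.round(s["force"],1),"op",round(s["opening"],4))
E
python3 - <<'E'
from h import *
env.reach([0.466,0.236,0.20],quat(0.395)); st()
c=calibration("wrist"); p,D=camera("wrist"); cv2.imwrite("pics/w1.png",p); np.save("pics/w1.npy",D)
import pickle; pickle.dump(c,open("pics/w1.pkl","wb"))
E
```

```text
t 1.68 tcp [0.4661 0.2371 0.2003] F [ 0.3 -0.1 -0. ] op 0.0854
```

View pics/w1.png

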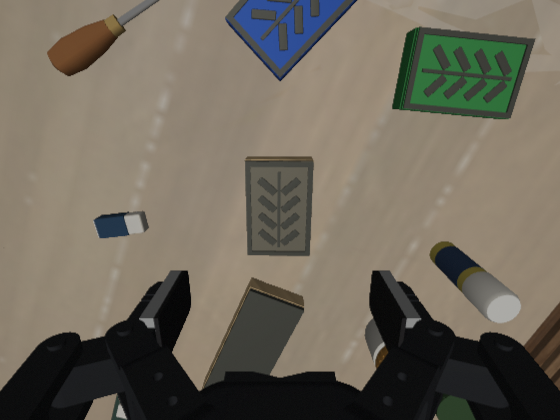

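Leaf block: lino corners (247,162),(313,160),(310,254),(248,254), with eraser, long block and glue stick clear of the finger spots.

```bash
python3 - <<'E'
from h import *
import pickle; c=pickle.load(open("pics/w1.pkl","rb")); D=np.load("pics/w1.npy")
P=np.array([ray(c,u,v,0.024)[:2] for u,v in [(247,162),(313,160),(310,254),(248,254)]])
print(P.round(4).tolist(),P.mean(0),[np.linalg.norm(P[i]-P[(i+1)%4]).round(4) for i in range(4)])
d=P[2]+P[3]-P[0]-P[1]; print(np.arctan2(d[1],d[0]), dep(c,280,205,D))
psi=0.395; o=P.mean(0)
R=np.array([[np.cos(psi),-np.sin(psi)],[np.sin(psi),np.cos(psi)]]); print("corners local to 0.395",((P-o)@R).round(4).tolist())
E
```

```text
[[0.4413, 0.1994], [0.4198, 0.2468], [0.4955, 0.2786], [0.5163, 0.2288]] [0.46820447 0.23840365] [np.float64(0.052), np.float64(0.0821), np.float64(0.054), np.float64(0.0805)]
0.38564982916960644 [0.46467192 0.23741511 0.02224764]
corners local to 0.395 [[-0.0398, -0.0256], [-0.0415, 0.0264], [0.0406, 0.0266], [0.0407, -0.0274]]
```

```bash
python3 - <<'E'
from h import *
env.reach([0.4675,0.238,0.13],quat(0.39))
env.movel([0.4675,0.238,0.070],velocity=0.08,stop_force=8); st("down")
env.grip(0.045,40); st("grip")
env.movel([0.4675,0.238,0.25],velocity=0.2); st("lift")
env.reach([0.53,-0.127,0.29],quat(0.059)); st("over")
c=calibration("wrist"); p,D=camera("wrist"); cv2.imwrite("pics/w2.png",p); np.save("pics/w2.npy",D)
import pickle; pickle.dump(c,open("pics/w2.pkl","wb"))
E
```

```text
down t 3.02 tcp [0.4678 0.2381 0.0703] F [0.6 0.1 0. ] op 0.0853
grip t 3.4 tcp [0.4678 0.2382 0.0706] F [-0.7  0.7  5.5] op 0.0555
lift t 4.45 tcp [0.4668 0.2376 0.2488] F [-0.7 -1.3 -1.5] op 0.0552
over t 5.84 tcp [ 0.5303 -0.125   0.2896] F [ 0.2  0.7 -1.7] op 0.0552
```

View pics/w2.png

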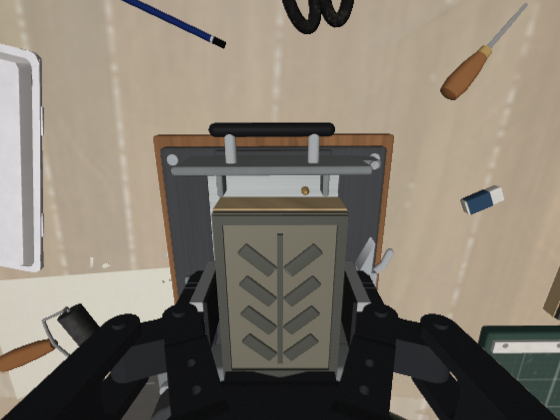

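Block held squarely, lino up; only one pin visible at (306,190). I shift forward and higher to see all three.

```bash
python3 - <<'E'
from h import *
import pickle
c=pickle.load(open("pics/w2.pkl","rb"))
a=[ray(c,u,v,0.2896-0.0465) for u,v in [(215,212),(347,212)]]; m=(a[0]+a[1])/2
print("near edge mid",m, "pin",ray(c,306,190,0.062))
d=a[0]-a[1];print(np.linalg.norm(d)); th=.059
print("near edge rel tcp in press frame x",(m[:2]-[.5303,-.125])@[np.cos(th),np.sin(th)])
env.movel([0.62,-0.125,0.37],velocity=0.25); st()
c=calibration("wrist"); p,D=camera("wrist"); cv2.imwrite("pics/w3.png",p); np.save("pics/w3.npy",D)
pickle.dump(c,open("pics/w3.pkl","wb")); crop(p,170,110,390,290,3.6,"pics/w3c.png")
E
```

```text
near edge mid [ 0.48898766 -0.12637085  0.2431    ] pin [ 0.52770938 -0.09849354  0.062     ]
0.05197675259282081
near edge rel tcp in press frame x -0.04132128688592487
 t 6.53 tcp [ 0.6192 -0.1243  0.3687] F [-0.5 -0.1 -1.4] op 0.0552
```

View pics/w3.png

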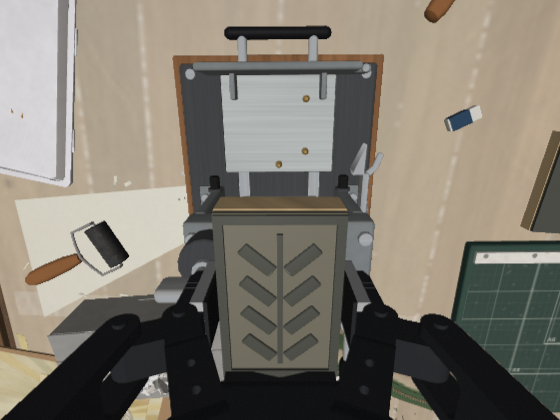

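View pics/w3c.png

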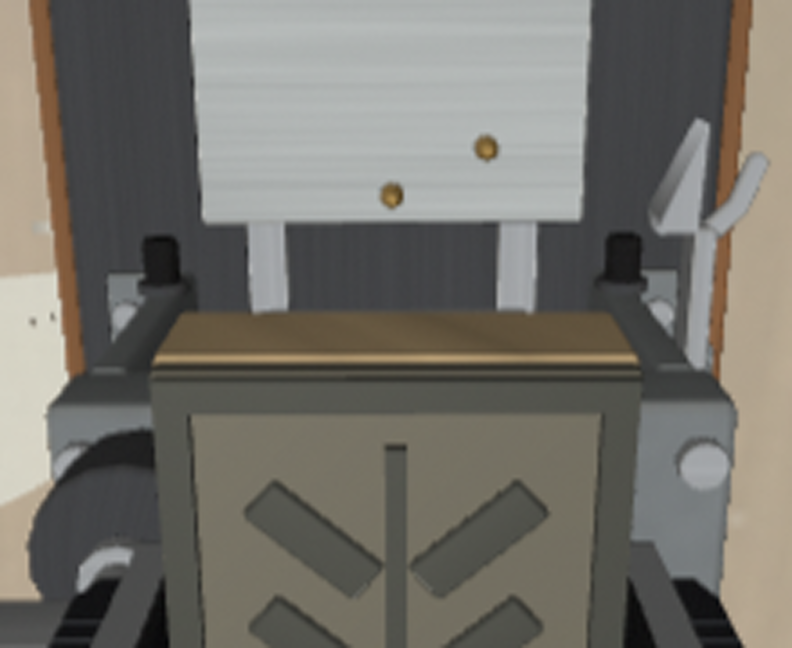

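```bash
python3 - <<'E'
from h import *
import pickle
c=pickle.load(open("pics/w3.pkl","rb"))
a=np.array([[46,0],[-30,32],[30,32]])/1000
Q=np.array([ray(c,*p,0.060)[:2] for p in [(278.6,163.5),(306,98.5),(305,151.2)]])
print(Q.round(4).tolist(), [np.linalg.norm(Q[i]-Q[(i+1)%3]).round(4) for i in range(3)])
A=a-a.mean(0);B=Q-Q.mean(0);th=np.arctan2((A[:,0]*B[:,1]-A[:,1]*B[:,0]).sum(),(A*B).sum())
R=np.array([[np.cos(th),-np.sin(th)],[np.sin(th),np.cos(th)]]);o=Q.mean(0)-R@a.mean(0);print("th",th,"seat",o,((Q-o)@R-a).round(4).tolist())
# bed corners z .052, plate top edge, handle
B4=np.array([ray(c,u,v,0.052)[:2] for u,v in [(226.5,171),(331.5,171),(334,80),(222,80)]]);print(((B4-o)@R).round(4).tolist())
H=np.array([ray(c,u,v,0.088)[:2] for u,v in [(226,33),(330,32)]]);print("handle",((H-o)@R).round(4).tolist())
d=B4[0]-B4[1];print("bed edge yaw",np.arctan2(-d[0]*-1,-d[1]),"handle yaw",np.arctan2(-(H[1]-H[0])[0],(H[1]-H[0])[1]))
V=[ray(c,u,v,0.175)[:2] for u,v in [(366,240)]];print(V)
E
```

```text
[[0.6065, -0.1257], [0.5303, -0.099], [0.5898, -0.095]] [np.float64(0.0808), np.float64(0.0596), np.float64(0.035)]
th 0.05965517525548471 seat [ 0.56148541 -0.12879073] [[-0.0009, 0.0004], [0.0006, -0.0004], [0.0003, 0.0]]
[[0.056, -0.0647], [0.056, 0.0664], [-0.0494, 0.0637], [-0.0494, -0.0642]]
handle [[-0.0903, -0.0516], [-0.0912, 0.0515]]
bed edge yaw 0.059880552708405685 handle yaw 0.06840698019848396
[array([ 0.65117908, -0.04244017])]
```

```bash
cat >> h.py <<'E'
TH=0.060; SEAT=np.array([0.5612,-0.1285]); RP=np.array([[np.cos(TH),-np.sin(TH)],[np.sin(TH),np.cos(TH)]])
def pp(x,y,z): # seat frame (gate as found) -> world
    return [*(SEAT+RP@np.array([x,y])),z]
def loc(p): return (RP.T@(np.asarray(p)[:2]-SEAT)).round(4)
E
python3 - <<'E'
from h import *
import pickle
env.movel(pp(-0.0067,-0.006,0.25),velocity=0.2,rot=quat(TH))
env.movel(pp(-0.0067,-0.006,0.14),velocity=0.15); st("pre")
r=env.movel(pp(-0.0067,-0.006,0.1205),velocity=0.03,stop_force=5); st("down %s"%r); s=env.get_state(); print(loc(s["tcp_pos"]))
c=calibration("wrist"); p,D=camera("wrist"); cv2.imwrite("pics/w4.png",p); pickle.dump(c,open("pics/w4.pkl","wb"))
t,_=camera("top"); crop(t,295,110,405,230,5,"pics/t4.png")
E
```

```text
pre t 8.29 tcp [ 0.5557 -0.1351  0.1409] F [ 0.2 -1.1 -0.5] op 0.0552
down True t 8.87 tcp [ 0.5551 -0.1348  0.1226] F [0.3 0.6 4.6] op 0.0553
[-0.0064 -0.0059]
```

View pics/w4.png

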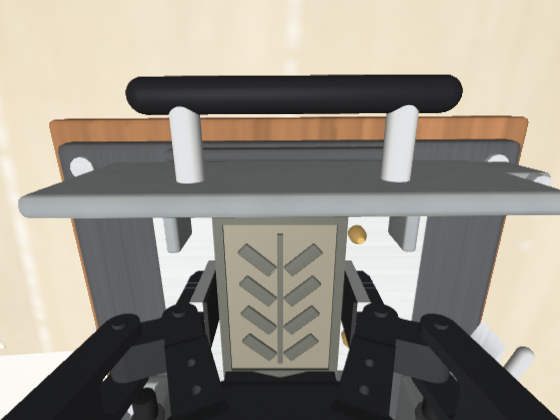

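View pics/t4.png

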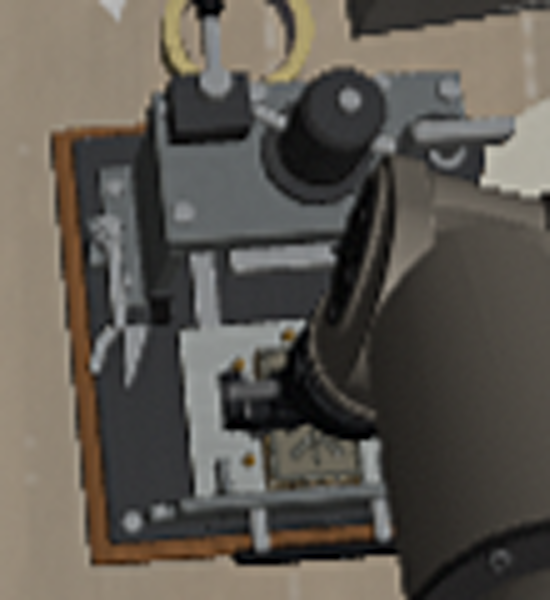

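The block landed at exactly the expected height (TCP 0.1226), clear of the pins by a few mm. Next I nudge it left and then forward against them.

```bash
python3 - <<'E'
from h import *
z=0.1232
env.movel(pp(-0.0064,-0.006,z),velocity=0.02); st("up")
r=env.movel(pp(-0.0064,0.003,z),velocity=0.012,stop_force=5); s=env.get_state(); y=loc(s["tcp_pos"])[1]; st("y %s"%r); print(loc(s["tcp_pos"]))
r=env.movel(pp(0.0035,y-0.0005,z),velocity=0.012,stop_force=4); s=env.get_state(); st("x %s"%r); print(loc(s["tcp_pos"]))
t,_=camera("scene"); cv2.imwrite("pics/s5.png",t); crop(t,280,220,440,340,5,"pics/s5c.png")
p,_=camera("wrist"); cv2.imwrite("pics/w5.png",p)
E
```

```text
up t 9.22 tcp [ 0.5548 -0.1348  0.1228] F [-0.1 -0.9 -0.8] op 0.0553
y True t 9.76 tcp [ 0.5544 -0.1298  0.1228] F [ 0.1 -1.4  0.6] op 0.0558
[-0.0069 -0.0009]
x True t 10.01 tcp [ 0.5544 -0.1298  0.1227] F [-1.  -1.1  5.5] op 0.0552
[-0.0069 -0.0009]
```

View pics/w5.png

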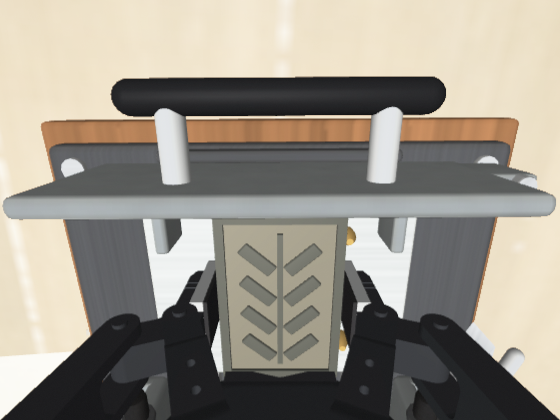

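View pics/s5c.png

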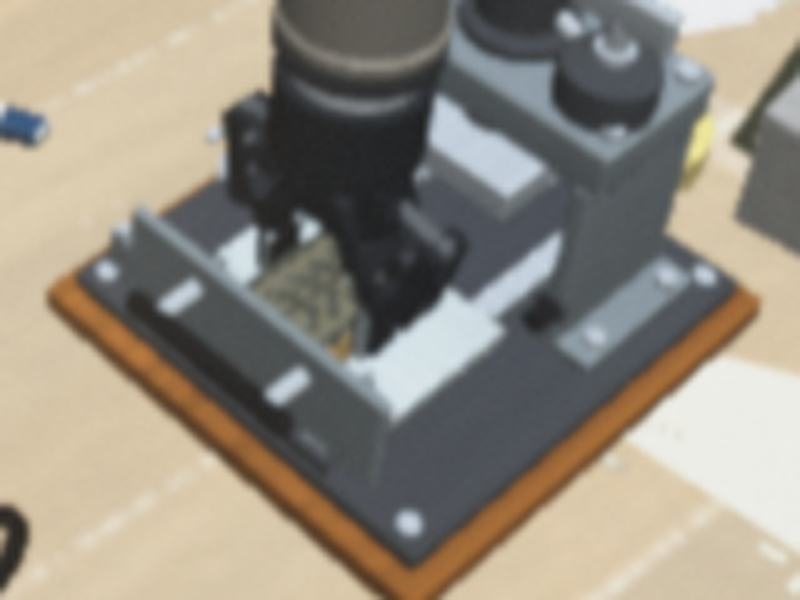

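Left pins touched at y ≈ -1 mm. The x move stopped on vertical rubbing rather than on the far pin, so I lift a hair and repeat it.

```bash
python3 - <<'E'
from h import *
z=0.1243
env.movel(pp(-0.0064,-0.0015,z),velocity=0.02); env.dwell(0.2); st("up")
for i in range(3):
    r=env.movel(pp(0.0045,-0.0015,z),velocity=0.015,stop_force=4); s=env.get_state(); st("x %s"%r); print(loc(s["tcp_pos"]))
    if not r or loc(s["tcp_pos"])[0]>-0.003: break
    env.dwell(0.1)
p,_=camera("wrist"); cv2.imwrite("pics/w6.png",p)
E
```

```text
up t 10.57 tcp [ 0.5546 -0.1304  0.124 ] F [ 0.1 -0.2 -1.4] op 0.0555
x True t 11.14 tcp [ 0.5623 -0.1298  0.1235] F [ 0.2  0.5 -0.9] op 0.0553
[ 0.001  -0.0013]
```

View pics/w6.png

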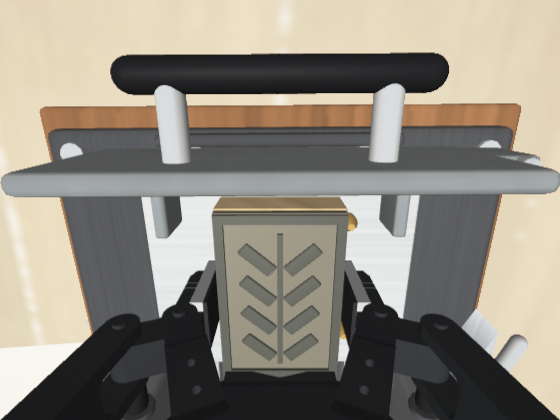

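```bash
python3 - <<'E'
from h import *
s=env.get_state(); x,y=loc(s["tcp_pos"])
r=env.movel(pp(x-0.0005,y,0.1215),velocity=0.02,stop_force=4); st("low %s"%r)
env.grip(0.085); st("open")
env.movel(pp(x-0.0005,y,0.30),velocity=0.25); st("up")
import pickle
c=calibration("wrist"); p,D=camera("wrist"); cv2.imwrite("pics/w7.png",p); pickle.dump(c,open("pics/w7.pkl","wb"))
crop(p,180,100,380,260,4,"pics/w7c.png")
E
```

```text
low False t 11.44 tcp [ 0.5623 -0.1297  0.1225] F [-2.1  1.9  7.7] op 0.0556
open t 11.85 tcp [ 0.5613 -0.1298  0.1213] F [ 0.9 -0.6  0.5] op 0.0845
up t 12.72 tcp [ 0.5607 -0.1295  0.2987] F [-0.1 -0.5  0.2] op 0.0848
```

View pics/w7.png

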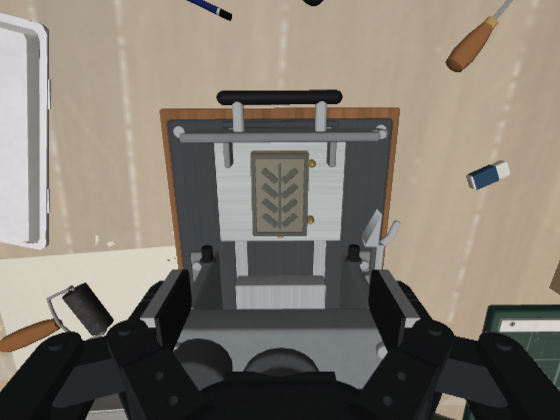

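View pics/w7c.png

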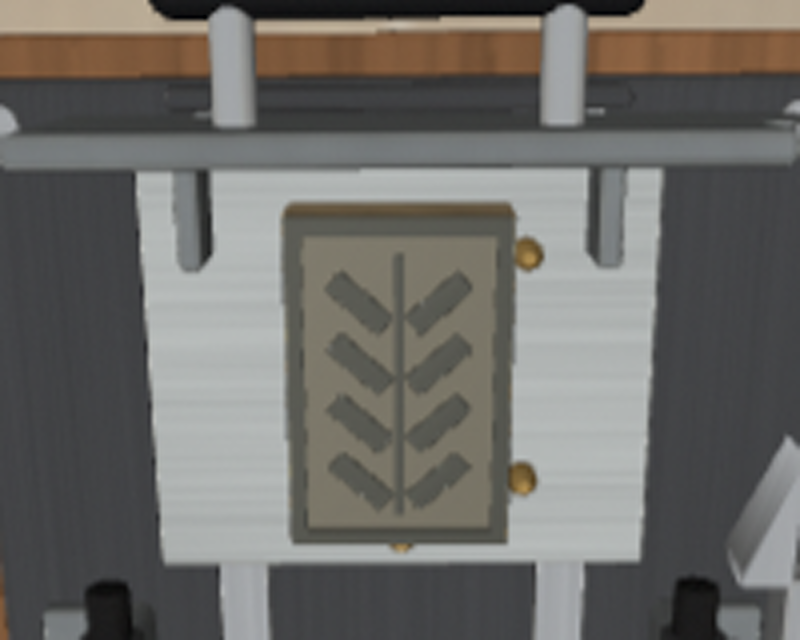

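The block is snug against all three pins (pins at crop (527,253), (521,478), (401,545)). Next is the gate.

```bash
python3 - <<'E'
from h import *
env.grip(0.0)
env.movel(pp(-0.128,0,0.20),velocity=0.25); 
env.movel(pp(-0.128,0,0.141),velocity=0.15); st("beside")
r=env.movel(pp(-0.085,0,0.141),velocity=0.04,stop_force=2.5); s=env.get_state(); st("touch %s"%r); print(loc(s["tcp_pos"]))
p,_=camera("scene"); crop(p,280,220,440,340,5,"pics/s8c.png")
E
```

```text
beside t 14.88 tcp [ 0.4345 -0.1363  0.1415] F [ 0.7 -0.6  0.6] op -0.0002
touch True t 15.52 tcp [ 0.4561 -0.1346  0.1409] F [ 0.6 -0.3  0. ] op 0.0001
[-0.1053  0.0002]
```

View pics/s8c.png

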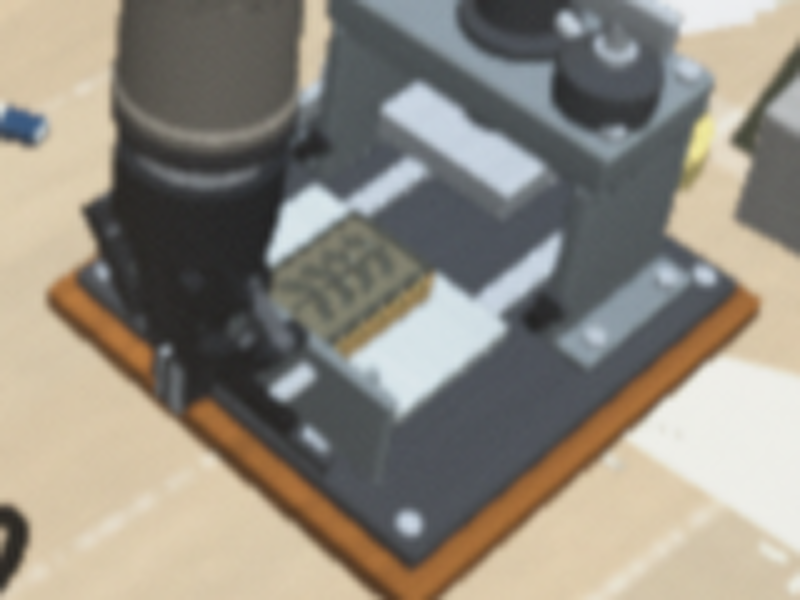

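```bash
python3 - <<'E'
from h import *
x0=-0.1053
r=env.movel(pp(x0+0.085,0,0.141),velocity=0.05,stop_force=25); s=env.get_state(); st("p1 %s"%r); print(loc(s["tcp_pos"]))
if not r:
    r=env.movel(pp(x0+0.135,0,0.141),velocity=0.03,stop_force=28); s=env.get_state(); st("p2 %s"%r); print(loc(s["tcp_pos"]), np.round(s["force"],1))
E
```

```text
p1 False t 17.45 tcp [ 0.541  -0.1299  0.1412] F [-3.   1.  -2.3] op -0.0002
[-0.0202 -0.0002]
p2 True t 18.67 tcp [ 0.5746 -0.128   0.1395] F [-3.6 -0.8  3.2] op -0.0001
[ 0.0134 -0.0003] [-3.6 -0.8  3.2]
```

```bash
python3 - <<'E'
from h import *
env.movel(pp(-0.03,0,0.141),velocity=0.15); st()
env.movel(pp(-0.05,0,0.30),velocity=0.25); st()
p,_=camera("scene"); crop(p,280,170,440,290,5,"pics/s9c.png")
p,_=camera("wrist"); cv2.imwrite("pics/w9.png",p)
p,_=camera("top"); crop(p,295,110,405,230,5,"pics/t9.png")
E
```

```text
t 19.1 tcp [ 0.5328 -0.1304  0.1417] F [ 0.1 -0.3  0.3] op 0.0007
 t 19.89 tcp [ 0.5113 -0.1311  0.299 ] F [-0.5  0.7 -0.6] op -0.0001
```

View pics/s9c.png

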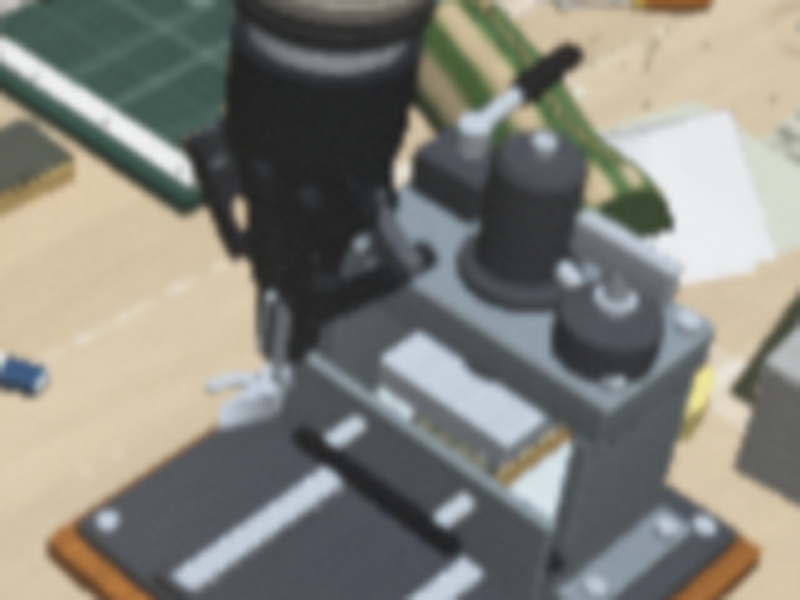

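View pics/w9.png

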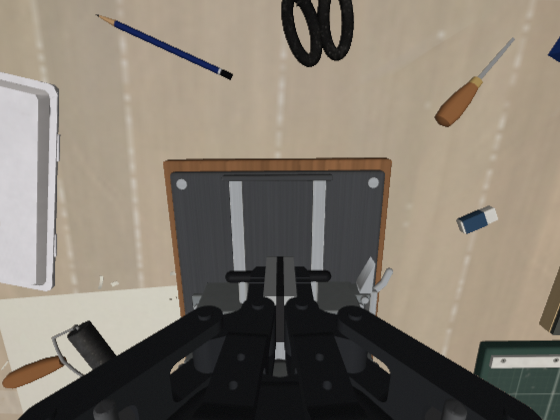

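View pics/t9.png

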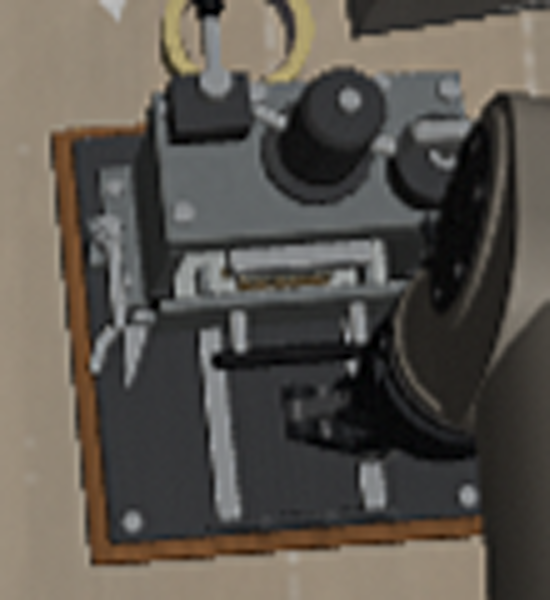

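The gate looks home, with the striker at top crop (145,315) behind the hook. I check it with a closer wrist view.

```bash
python3 - <<'E'
from h import *
import pickle
env.movel(pp(0.0,0.02,0.25),velocity=0.25); st()
c=calibration("wrist");p,D=camera("wrist"); cv2.imwrite("pics/w10.png",p); crop(p,330,190,460,310,5,"pics/w10c.png")
pickle.dump((c,D),open("pics/w10.pkl","wb"))
E
```

```text
t 20.48 tcp [ 0.5596 -0.1083  0.2484] F [-0.7 -0.2  0.4] op -0.0001
```

View pics/w10.png

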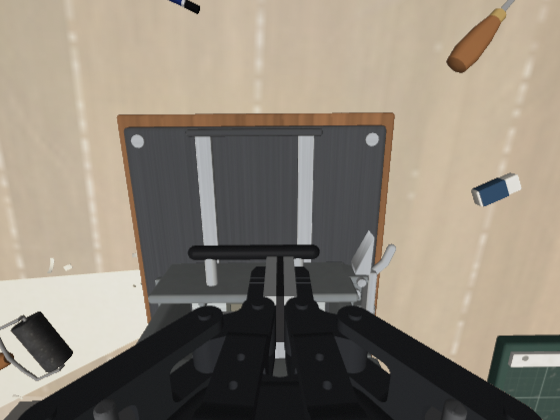

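View pics/w10c.png

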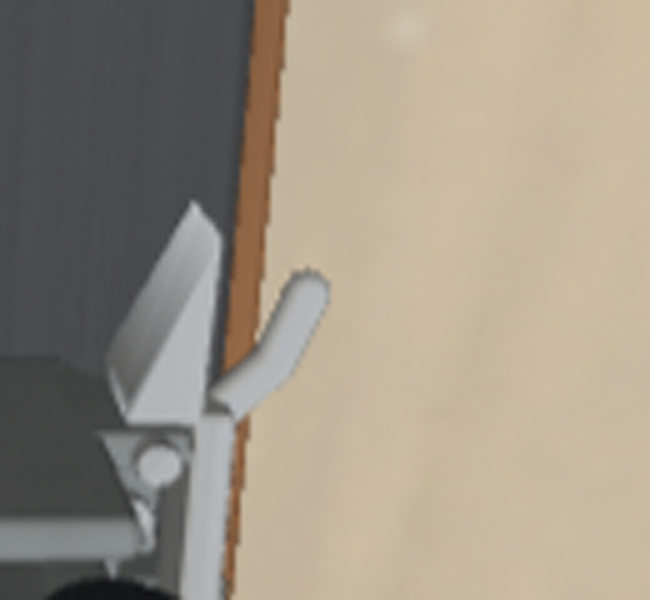

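The striker pin at crop (158,465) sits right behind the hook's flat back, and the hook is at rest, so the gate is caught. Valve position next.

```bash
python3 - <<'E'
from h import *
c=calibration("top")
e=[ray(c,295+u/5,110+v/5,0.247) for u,v in [(413,129),(515,127)]]
print(e,"ctr",(e[0]+e[1])/2,"len",np.linalg.norm(e[0]-e[1]),loc((e[0]+e[1])/2)); print("from geometry",pp(0.1025,-0.062,0.235))
for psi in [TH+np.pi/2,TH-np.pi/2]:
  for dd in [0,.8]:
    q=kin.inverse_kinematics(pp(0.1025,-0.062,0.289),quat(psi+dd)); print(psi+dd,None if q is None else np.round(q,2))
print(np.round(env.get_state()["qpos"],2))
E
```

```text
[array([ 0.66866974, -0.15519895,  0.247     ]), array([ 0.66917538, -0.20831025,  0.247     ])] ctr [ 0.66892256 -0.1817546   0.247     ] len 0.053113705828717044 [ 0.1043 -0.0596]
from geometry [np.float64(0.667233323745084), np.float64(-0.1842421228118396), 0.235]
1.6307963267948966 [ 0.79  0.72 -0.99  1.48  0.61  1.28  2.94]
2.430796326794897 [-0.52  0.88  1.27  1.57 -0.86  1.33 -1.42]
-1.5107963267948965 [-0.2   0.57  0.58  1.55 -0.34  1.11  0.51]
-0.7107963267948965 [-0.09  0.54  0.4   1.55 -0.23  1.1   1.22]
[-0.09  0.38  0.21  1.86 -0.09  0.94  1.8 ]
```

```bash
python3 - <<'E'
from h import *
import pickle
env.movel(pp(0.0,0.0,0.37),velocity=0.3)
env.reach([0.668,-0.183,0.37],quat(TH-np.pi/2)); env.grip(0.05); st()
c=calibration("wrist");p,D=camera("wrist"); cv2.imwrite("pics/w11.png",p); pickle.dump((c,D),open("pics/w11.pkl","wb"))
E
```

```text
t 22.86 tcp [ 0.668  -0.183   0.3701] F [ 0.5  0.1 -0.6] op 0.0501
```

View pics/w11.png

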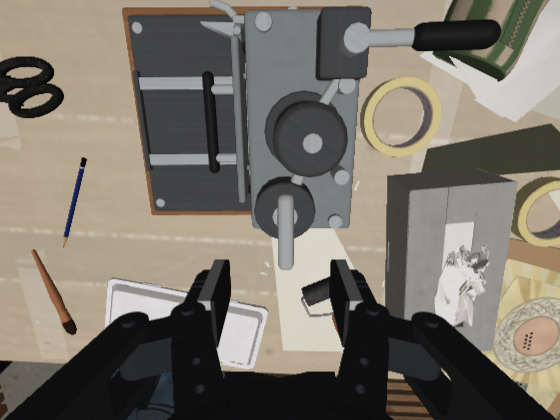

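```bash
python3 - <<'E'
from h import *
import pickle
c,D=pickle.load(open("pics/w11.pkl","rb"))
a=ray(c,286.5,198,0.247);b=ray(c,286,267,0.247);print(a,b,(a+b)/2,np.linalg.norm(a-b),dep(c,286,232,D),"yaw",np.arctan2(-(a-b)[0]*1,(a-b)[1]))
E
```

```text
[ 0.67116774 -0.15782617  0.247     ] [ 0.67415564 -0.20758486  0.247     ] [ 0.67266169 -0.18270551  0.247     ] 0.04984831757879396 [ 0.67247195 -0.18190584  0.24581832] yaw 0.05997583308211204
```

```bash
python3 - <<'E'
from h import *
p=[0.670,-0.183]
env.movel([*p,0.31],velocity=0.15)
r=env.movel([*p,0.289],velocity=0.06,stop_force=8); st("down %s"%r)
env.grip(0.0,35); st("grip"); s=env.get_state(); print(s["torque"].round(2))
t,_=camera("scene"); crop(t,330,160,450,260,6,"pics/s12c.png")
E
```

```text
down False t 23.96 tcp [ 0.6699 -0.183   0.2887] F [-0.1  0.1 -0. ] op 0.0501
grip t 24.39 tcp [ 0.6716 -0.1829  0.2896] F [ 6.1 -1.4 -2.4] op 0.0104
[-0.23 -0.88  0.22]
```

View pics/s12c.png

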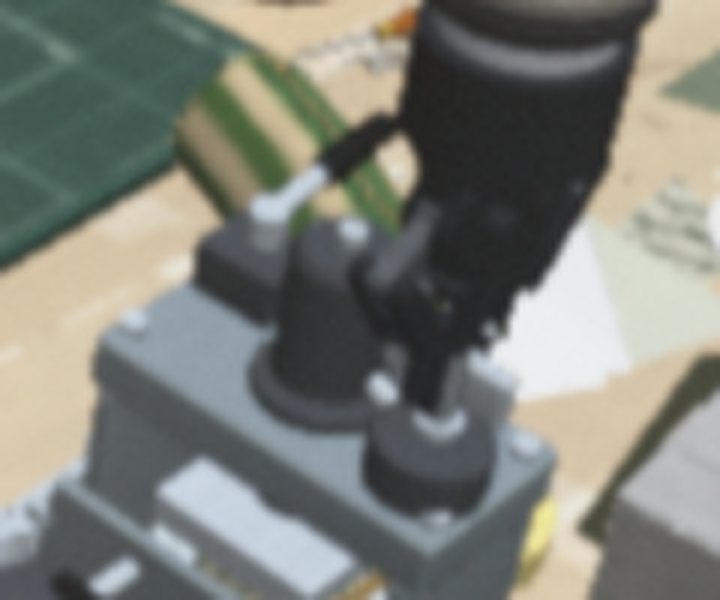

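Bar gripped (10.4 mm opening, matching the 11 mm bar). I turn it CCW in small steps.

```bash
python3 - <<'E'
from h import *
def yaw():
    q=env.get_state()["orientation"]; M=Ro.from_quat([q[1],q[2],q[3],q[0]]).as_matrix(); return np.arctan2(-M[1,0],-M[0,0])-(TH-np.pi/2)
P=[0.672,-0.183,0.289]; b=TH-np.pi/2
for a in [0.1,0.2,0.35,0.5,0.62,0.72]:
    env.movel(P,velocity=0.05,rot=quat(b+a)); s=env.get_state(); print(a,round(yaw(),3),round(s["time"],2),s["force"].round(1),s["torque"].round(2),round(s["opening"],4))
    if np.linalg.norm(s["force"])>40: break
t,_=camera("scene"); crop(t,320,180,440,280,6,"pics/s13c.png")
E
```

```text
0.1 0.098 24.69 [-3.5  2.   5.2] [0.26 0.88 0.07] 0.0104
0.2 0.196 24.94 [-4.   1.4  6.5] [0.27 0.98 0.02] 0.0104
0.35 0.347 25.24 [-4.9  1.2  6.2] [0.21 1.18 0.46] 0.0108
0.5 0.495 25.54 [-5.2  1.2  5.7] [0.06 1.18 0.13] 0.0104
0.62 0.615 25.81 [-5.   0.6  6.8] [ 0.03  1.15 -0.01] 0.0103
0.72 0.715 26.06 [-5.4  0.5  5.6] [0.01 1.24 0.01] 0.0105
```

View pics/s13c.png

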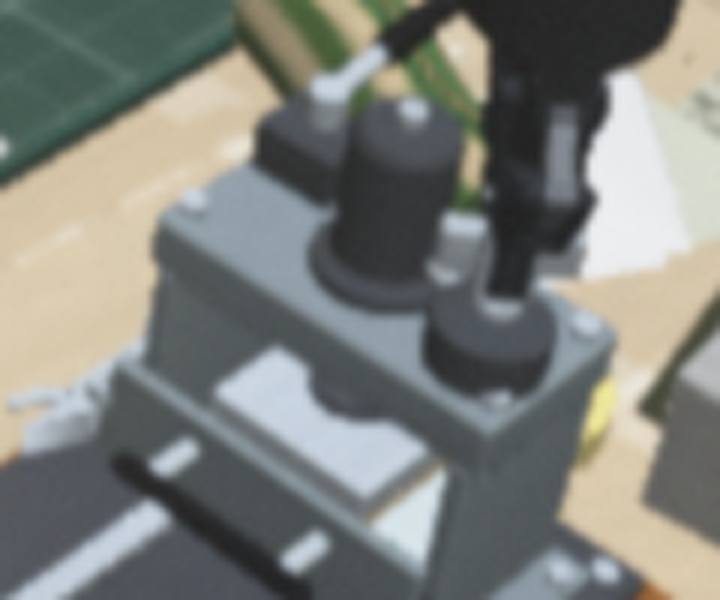

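```bash
python3 - <<'E'
from h import *
env.dwell(1.5); a,Da=camera("scene"); env.dwell(1.0); b,Db=camera("scene"); crop(b,320,180,440,280,6,"pics/s14c.png")
r=np.s_[230:275,350:400]
print(np.abs(a[r].astype(int)-b[r]).mean()); p=cv2.imread("pics/s13c.png"); 
c=calibration("scene")
for u,v in [(368,248),(380,256),(385,259)]: print(dep(c,u,v,Db).round(4))
st()
E
```

```text
0.7848888888888889
[ 0.656  -0.1067  0.0953]
[ 0.6579 -0.1464  0.0968]
[ 0.661  -0.1606  0.0956]
 t 28.71 tcp [ 0.6712 -0.1834  0.2895] F [-5.9  1.2  7.3] op 0.0107
```

View pics/s14c.png

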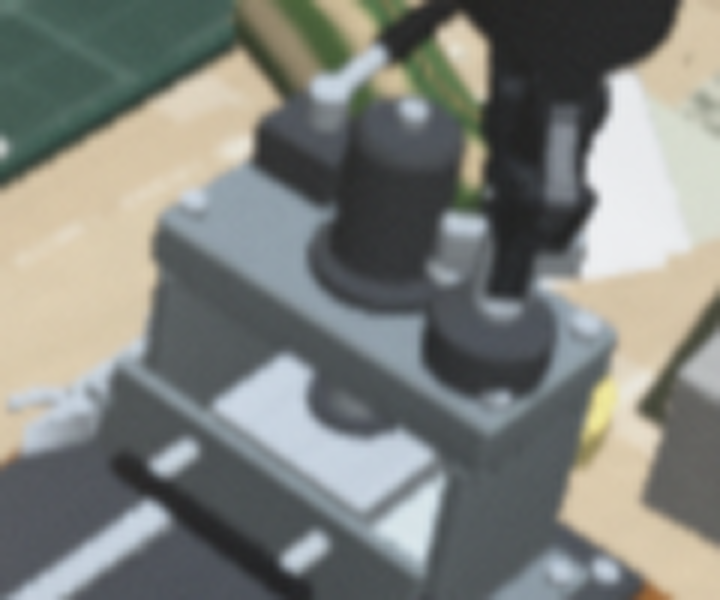

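```bash
python3 - <<'E'
from h import *
a,Da=camera("scene"); env.dwell(0.8); b,Db=camera("scene")
r=np.s_[230:275,350:400]; print("diff",np.abs(a[r].astype(int)-b[r]).mean())
def yaw():
    q=env.get_state()["orientation"]; M=Ro.from_quat([q[1],q[2],q[3],q[0]]).as_matrix(); return np.arctan2(-M[1,0],-M[0,0])-(TH-np.pi/2)
P=[0.672,-0.183,0.289]; b=TH-np.pi/2
for a in [0.55,0.35,0.2,0.1,0.03,-0.03]:
    env.movel(P,velocity=0.05,rot=quat(b+a)); s=env.get_state(); print(a,round(yaw(),3),round(s["time"],2),s["force"].round(1),s["torque"].round(2),round(s["opening"],4))
    if abs(s["torque"][2])>3: break
env.grip(0.05); st("open"); print(yaw())
env.movel([0.672,-0.183,0.37],velocity=0.2)
p,_=camera("wrist"); cv2.imwrite("pics/w15.png",p)
t,_=camera("scene"); crop(t,320,180,440,280,6,"pics/s15c.png")
E
```

```text
diff 0.8005925925925926
0.55 0.544 29.93 [-5.7  1.3  6.7] [ 0.15  1.18 -0.01] 0.0105
0.35 0.344 30.27 [-4.7  1.8  6. ] [ 0.14  1.11 -0.05] 0.0103
0.2 0.194 30.57 [-3.5  2.1  6.1] [ 0.16  1.03 -0.08] 0.0104
0.1 0.094 30.82 [-4.2  1.6  7. ] [ 0.23  0.92 -0.02] 0.0108
0.03 0.024 31.07 [-3.5  1.4  5.7] [ 0.21  0.88 -0.06] 0.0102
-0.03 -0.033 31.32 [-3.5  0.2  6. ] [0.18 0.85 1.05] 0.0103
open t 31.78 tcp [ 0.6721 -0.183   0.2888] F [ 0.7 -0.1  0.8] op 0.0501
-0.030712146219807668
```

View pics/w15.png

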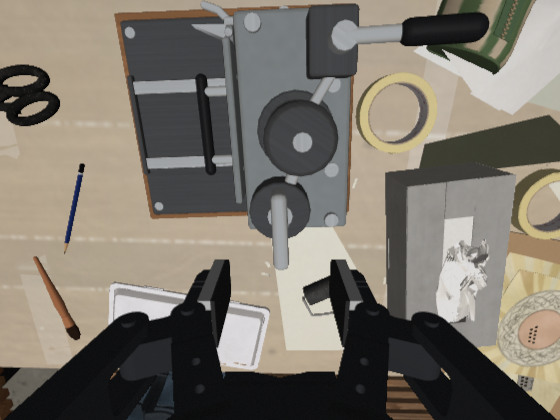

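View pics/s15c.png

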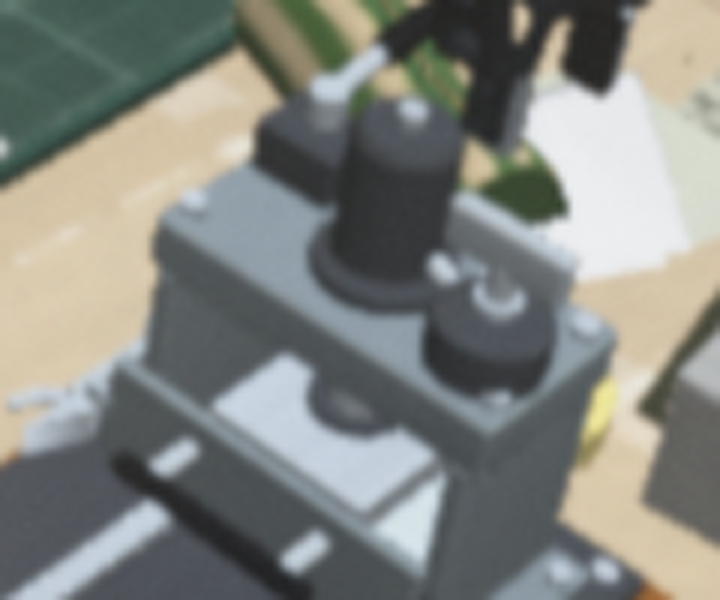

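```bash
python3 - <<'E'
from h import *
env.movel([0.62,-0.10,0.45],velocity=0.3)
env.reach([0.50,0.10,0.45],quat(0))
c=calibration("top"); p,D=camera("top"); D0=np.load("pics/top0.npy")
crop(p,295,110,405,230,5,"pics/t16.png"); cv2.imwrite("pics/t16f.png",p)
for u,v in [(350,161),(355,161),(360,161)]: print(dep(c,u,v,D0).round(4),dep(c,u,v,D).round(4))
st()
E
```

```text
[ 0.64   -0.1075  0.1138] [ 0.6456 -0.1115  0.0943]
[ 0.6394 -0.1219  0.1154] [ 0.6452 -0.1262  0.0952]
[ 0.6394 -0.1366  0.1148] [ 0.6446 -0.1408  0.0967]
 t 34.03 tcp [0.5009 0.0982 0.4493] F [ 0.3 -0.5  0.5] op 0.05
```

View pics/t16.png

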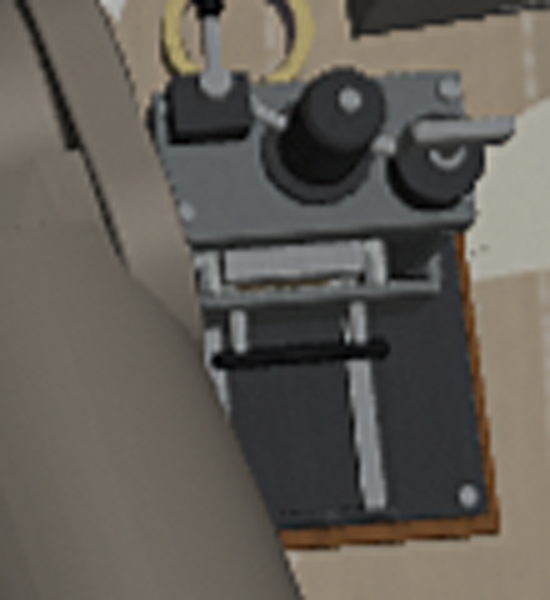

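View pics/t16f.png

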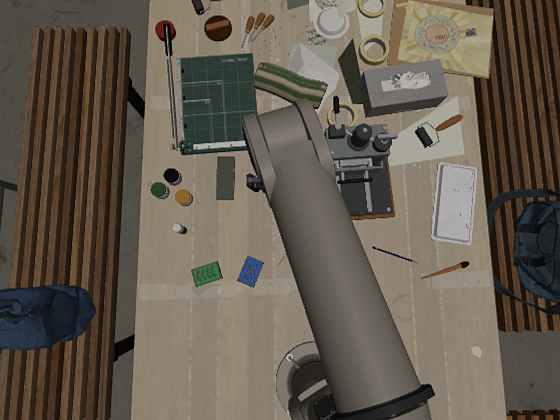

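The platen sank about 20 mm (0.1147 to 0.0954 in depth), which fits resting on the block (22 mm nominal) rather than the 36 mm lower stop. The valve T-bar is back at its starting angle, and the arm is clear. Handing in.

```bash
python3 - <<'E'
from h import *
env.dwell(0.3); job.job_done(); st()
E
```

```text
the job is handed in; nothing more can be done
the job is handed in; nothing more can be done
```

The job is handed in, about 34 s in, well inside the 61 s limit. The leaf-cut short block went lino up onto the bed, nudged against the left pins and then the far pin. I pushed the gate in until it stopped and turned the valve about 0.72 rad counter-clockwise. Once the platen had come to rest, I turned the valve back to its stop and moved the arm clear.

**Last checks**
- **Block:** after release it was snug at all three pins. It was not looked at again in full once under the platen.
- **Gate:** the striker pin was seen behind the catch, with the hook at rest. After the push stopped (28 N limit), the pictures show the gate staying put.
- **Platen:** its top sank about 19–20 mm by depth reading, against 22 mm nominal. It did not move between the last two pictures. I had no direct reading of the platen's force on the block.
- **Valve:** the stop was felt at about 1 N m on closing, and the bar looks as it did at the start.
- **Other things on the table:** the long block and glue stick look unmoved in the last top view. The eraser and gouge were mostly hidden by the arm there, but I never went near them.

**What disagreed**
- The block's length lay about 0.39 rad from world x, not near world y as described; I went by the pictures.
- The wrist and top cameras differed by 2–4 mm. Touching the pins and gripping the bar settled the positions.
- The first nudge towards the far pin stopped early because the block rubbed on the bed. I lifted it slightly and repeated it.

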